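# Roll the clay roller home into its V-rest

### The job

Put the thick wooden clay roller away without picking it up: push it by its side with the fingertips so that it rolls along the bench, up the ramp of the wooden rest and over the lip, and lies fully seated in the V-groove, square in it and centred end to end to within a finger's width. Nudge its end along the groove if it lies off centre. Never lift it; leave the thinner dowel and everything else on the bench where it is, and leave the roller at rest with the hand clear.

Things in the scene. Friction and masses are not known exactly. Their poses are not given: they have to be found in the camera images.
- roller: Clay roller: solid cylinder of smooth polished pale wood (friction about 0.4), 50 mm thick, 180 mm long, about 0.26 kg, lying on the bench and free to roll (it soon stops when not pushed); the thicker of the two wooden bars. Origin: its middle, on the axis, 25 mm above the bench at the start. Its y axis runs along the bar; x and z turn as it rolls.
- rest: Wooden rest fixed to the bench: ramp, V-groove and back board, 176 mm long in x, 120 mm wide in y, 48 mm high. Origin on the bench under the groove's bottom line, mid-width; x is the direction in which the roller is rolled in (horizontal), y along the groove. The roller starts 180 to 250 mm on the -x side of it, up to 20 mm off in y, turned up to 0.3 rad from the groove.
- rest_lip (a point): Middle of the lip between ramp and groove, at x = -34 mm, z = 18.9 mm in the rest's frame, axes as the rest's. The ramp rises to it straight from the bench at x = -124 mm. Beyond it the groove falls at 25 degrees to its bottom (x = 0, z = 3 mm), then the far face rises at 60 degrees to z = 48 mm at x = 26 mm; the back is at x = 52 mm.
- rest_seat (a point): Where the middle of the roller is when seated and centred: x = -10.2 mm, y = 0, z = 35.3 mm in the rest's frame, axes as the rest's. The middle of the roller passes the lip about 44 mm above the bench, then drops into the groove.
- dowel: The thinner wooden bar, 26 mm in diameter and 150 mm long, lying free on the bench behind the back of the rest; origin in its middle, y along it. It stays where it is.
- brush_bundle: Bundle of thin bamboo brushes tied together, 227 mm long, 70 mm wide, 24 mm high, lying loose near the robot, to the right of the work; origin under its middle. Stays where it is.
- jar_1: Paint jar with a red lid, 50 mm across and 50 mm high, standing loose beyond the work, away from the robot; origin under its foot. Stays where it is.
- water_dropper: Round narrow-necked pot, 71 mm across and 71 mm high, loose, beyond the roller's start; origin under its foot. Stays where it is.
- bottle_rinse: Clear bottle, 65 mm across and 213 mm high, loose, behind the back of the rest; origin under its foot. Stays where it is.
- binder_clip: Black spring clip, 39 x 46 mm and 17 mm high, lying loose beyond the back end of the rest; origin under its middle. Stays where it is.
There are look-alikes about, which are no part of the job. What is shaped like the roller but turquoise is not meant.

How it is judged:
On the way, in this order (a step that is already met when the one before it is completed fails the run):
1. the roller rolls on the bench before the foot of the ramp (angular speed of roller above 0.3 rad/s and linear speed of roller above 0.006 m/s and x of roller in the frame of rest below -0.128 m and height (world z) of roller below 0.03 m), for 0.06 s.
2. it climbs the ramp to the lip (x of roller in the frame of rest between -0.075 and -0.022 m and contact force between roller and rest above 0.2 N and height (world z) of roller above 0.033 m), for 0.05 s.
At the end, for the whole second after the job is handed in: The roller lies still in the V-groove, carried by the rest: its middle within 4 mm of the seat along the rest's x and z, within 20 mm of it along the groove, its axis within 0.07 rad of the groove's direction (x of roller in the frame of rest_seat between -0.004 and 0.004 m and z of roller in the frame of rest_seat between -0.004 and 0.004 m and y of roller in the frame of rest_seat between -0.02 and 0.02 m and angle between the y axis of roller and the y axis of rest, either way round below 0.07 rad and linear speed of roller below 0.01 m/s and contact force between roller and rest above 1 N); the robot touches nothing.
It fails at once if the roller is lifted off the bench before it reaches the ramp (x of roller in the frame of rest below -0.135 m and height (world z) of roller above 0.032 m).
It fails at once if the roller is lifted off the lower half of the ramp (x of roller in the frame of rest below -0.09 m and height (world z) of roller above 0.04 m).
It fails at once if the roller is lifted clear of the lip or the rest (height (world z) of roller above 0.052 m).
It fails at once if a bystander is moved more than 25 mm (distance of any of dowel, brush_bundle, jar_1, water_dropper, bottle_rinse, binder_clip from where it was at the start of the episode above 0.025 m).
It also fails if it takes over 58 s, if anything falls off the work surface, if the arm or the gripper's body presses on something with over 40 N, if the wrist force passes 120 N, or if a joint passes its speed limit or range.

### The arm

A 6-joint arm with a two-finger parallel gripper is mounted at the origin on the work surface; the furniture and walls round the work are solid. World frame = base frame: x ahead of the robot, y to its left, z up, the work surface at z = 0. Lengths are in m, angles in rad, forces in N, time in s.
With the tool pointing down it reaches from about 0.3 to 0.95 m from the base axis. Payload 3.1 kg.
Tool frame: the origin (TCP) lies at the very end of the fingers, on their centre line; the grasp point (between the pads) lies 19 mm behind it; z points along the fingers, y is the line along which they close (so a half turn about z gives the same grasp; the last joint's range is limited). The gripper opens to 85 mm and grips with 20 to 120 N. Pads are 22 mm wide; open, the fingers measure 114 mm over their backs; the gripper's body (76 mm by 85 mm) begins 54 mm behind the grasp point. The pads swing forward as they close: fully open they stand 13 mm farther back than shut.
Start: joints at [-1.308, 0.308, 1.634, -0, 1.2, -0.07], TCP at [0.204, -0.591, 0.231] pointing down, gripper open.
Joint ranges: [-3.06, 3.06], [-0.79, 1.96], [0.05, 2.63], [-1.19, 4.34], [0.05, 2.64], [-2.94, 2.94]. Speed limits (rad/s): [2.79, 2.79, 3.14, 3.14, 3.14, 3.14].

### API

Orientations are given as a rotation vector (axis times angle).
In Python, from station import ctrl, viewer gives the robot as it stands. The module is installed in compiled form; this text tells all that it offers.
- The arm moves only by the tool servo_tool, never from a script. Its argument "series" is a list of rows, each an object with "offset": the shift along the tool's x, y, z in cm, a list of three; "rot": the turn, a rotation vector about the tool's x, y, z in rad, a list of three. A call has 1 to 12 rows; each row is the pose to reach, as a shift and turn from the pose commanded when the call began, along the tool's axes at that moment; what a row does not reach only later rows make up. A row lasts 1/8 s, in which the tool goes at most 62.5 mm and 10.7 degrees, less where a joint would pass 70% of its speed; a pose out of reach is approached as far as the arm can. A call with a gripper value outside its range is refused whole. "jaw" is the closure, from 0 (fully open) to 1 (shut), set as the call begins (left out, the last holds). The fingers move at their own pace and stop on an object; the grip force is fixed at half the most. Time passes only in rows, so rows that repeat a pose let the fingers close. It gives the time, the measured TCP pose, the force, the opening and the grip force at its end, in the units of the state.
- ctrl.get_state(): the state, without advancing time (a new reading comes with each control period).
- viewer.camera(name): name is "side" or "top" or "wrist"; returns the picture (384x512x3 uint8, red, green, blue); there is no depth.
- viewer.camera_info(name): a dict with "vertical_fov" (degrees; the focal length in pixels is half the picture's height over the tangent of half this angle, whatever the lens; pixels are square), "cx", "cy" (the principal point, pixels), "D" ([k1, k2, p1, p2, k3] as OpenCV has them; the pictures are not rectified), "world_from_camera" (4x4, takes a point from camera to world coordinates); the wrist camera has in their place "mount" (4x4, takes a point from camera to tool coordinates, whose origin is the TCP and whose axes are the flange's). Camera axes: x right, y down, z forward; pixel columns grow to the right and rows downward; lengths in m; the calibration is good to about 2 mm. A picture is of the moment at which its call begins: read the wrist's pose just before it. camera_info takes no time and is no camera call.
- ctrl.finish_job(): hands the job in; it is judged then, once.
The state is a dict: "time_s": time; "joint_pos": joint angles; "dq": joint speeds; "joint_efforts": joint torques, N m; "tool_pos": TCP position; "ee_rot": TCP orientation; "contact_force": force on the tool from outside, world axes, zero at the start; "wrist_torque": the same for the moment, N m; "gripper_width": finger opening in m; "grasp_force": force on a finger pad.
Only numpy, scipy, OpenCV 4.12 (cv2) and the standard library are available. Lean on these libraries where they do the work, as an engineer would, in place of code of your own. Each camera call takes 0.05 s, during which the arm holds its last target. There are 200 camera calls.

## Working session

There is one attempt and no reset: what is moved stays moved. The work goes in short steps, Python scripts to look and compute and a tool call to move; the robot and the scene stay as the last step left them, time stands still between calls to the robot, and variables do not carry over. Pictures are saved under pics/ and viewed, at most 10 in all, crops included, and the job is handed in when it is done.

Besides the shell and the picture viewer there is one more tool, called as a command line: name --argument value ..., lists and objects as JSON in quotes. servo_tool: Moves the arm, as the interface text tells. Its arguments: {"type":"object","properties":{"series":{"type":"array","items":{"type":"object","properties":{"offset":{"type":"array","items":{"type":"number"}},"rot":{"type":"array","items":{"type":"number"}}}}},"jaw":{"type":"number"}},"required":["series"]}

```bash
mkdir -p pics; cat > h.py <<'E'
import numpy as np, cv2
from station import ctrl, viewer
from scipy.spatial.transform import Rotation as R
def K(i):
    f=192/np.tan(np.radians(i["vertical_fov"])/2)
    return np.array([[f,0,i["cx"]],[0,f,i["cy"]],[0,0,1]])
def pose(n):
    i=viewer.camera_info(n)
    if "mount" in i:
        s=ctrl.get_state(); T=np.eye(4); T[:3,:3]=R.from_rotvec(s["ee_rot"]).as_matrix(); T[:3,3]=s["tool_pos"]
        return i,T@np.array(i["mount"])
    return i,np.array(i["world_from_camera"])
def px2w(n,uv,z):
    i,T=pose(n); p=cv2.undistortPoints(np.array(uv,float).reshape(-1,1,2),K(i),np.array(i["D"],float))[:,0]
    d=np.c_[p,np.ones(len(p))]@T[:3,:3].T; o=T[:3,3]
    return o+d*((np.broadcast_to(z,len(p))-o[2])/d[:,2])[:,None]
def w2px(n,P):
    i,T=pose(n); Q=np.linalg.inv(T); r=cv2.Rodrigues(Q[:3,:3])[0]
    return cv2.projectPoints(np.array(P,float).reshape(-1,1,3),r,Q[:3,3],K(i),np.array(i["D"],float))[0][:,0]
def save(n,f,crop=None,s=1):
    im=viewer.camera(n)[:,:,::-1]
    if crop: im=im[crop[1]:crop[3],crop[0]:crop[2]]
    cv2.imwrite("pics/"+f,cv2.resize(im,None,fx=s,fy=s,interpolation=cv2.INTER_CUBIC)); return im
E
python3 - <<'E'
from h import *
print(ctrl.get_state())
save("top","top0.png",s=1.56);save("side","side0.png",s=1.56)
for n in("top","side"): print(viewer.camera_info(n))
E
```

```text
{'time_s': 0.0, 'joint_pos': array([-1.30772839e+00,  3.09022647e-01,  1.63518806e+00, -2.15307123e-05,
        1.19967402e+00, -6.97034823e-02]), 'dq': array([-0.00117808, -0.00118485, -0.00041558, -0.00072309, -0.00015039,
        0.0005032 ]), 'joint_efforts': array([-2.43307877e-03, -4.15252876e+01, -2.76661545e+01, -3.96990426e-04,
        1.02574736e-02,  2.33512068e-06]), 'tool_pos': array([ 0.20391831, -0.58993527,  0.23003536]), 'ee_rot': array([-3.09595663e+00, -5.19942234e-01,  3.78631841e-04]), 'contact_force': array([-0.10357094, -0.45125074, -0.11356965]), 'wrist_torque': array([-0.00015853, -0.02873994,  0.03971922]), 'grasp_force': 0.0, 'gripper_width': 0.08557552136922282}
{'vertical_fov': 47.44280331478223, 'cx': 254.4468390835372, 'cy': 188.61532086707246, 'D': array([0.03303333, 0.        , 0.        , 0.        , 0.        ]), 'world_from_camera': array([[-0.01943811, -0.99455306,  0.10240302,  0.45746509],
       [-0.99976243,  0.02034518,  0.00782084,  0.10564285],
       [-0.00986165, -0.10222667, -0.99471225,  1.41843747],
       [ 0.        ,  0.        ,  0.        ,  1.        ]])}
{'vertical_fov': 56.54945034612773, 'cx': 254.1221474825943, 'cy': 185.6570873069185, 'D': array([0.02941583, 0.        , 0.        , 0.        , 0.        ]), 'world_from_camera': array([[-0.82420619, -0.33082253,  0.45960919,  0.06374944],
       [-0.56604557,  0.4574528 , -0.68580562,  0.85928077],
       [ 0.01663044, -0.82540498, -0.56429606,  0.70083176],
       [ 0.        ,  0.        ,  0.        ,  1.        ]])}
```

View pics/top0.png

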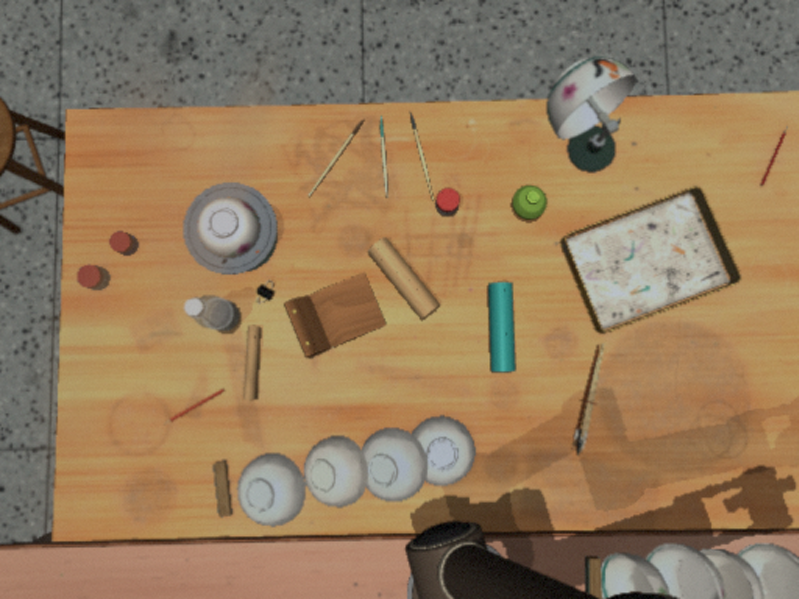

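View pics/side0.png

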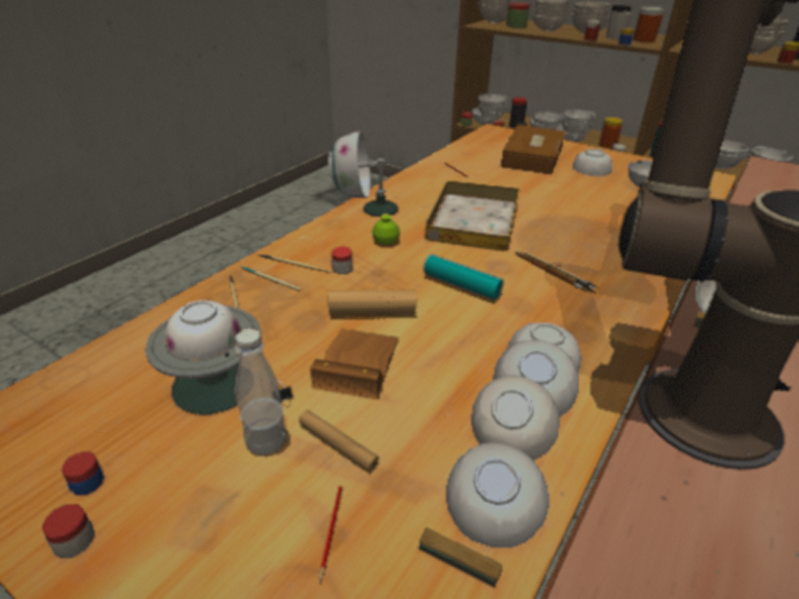

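The top view shows four bar-like things: the pale thick bar at (403,278), the turquoise cylinder at (502,327), the thin dowel at (252,362) and a short stick at (222,488). By the description the roller is the pale one at (403,278). The rest is at (335,315), with its back board on the left, so the roll-in direction is image-left. I'll check with a close crop.

```bash
python3 - <<'E'
from h import *
save("top","c1.png",(175,145,295,235),6.6)
E
```

```text
(no output)
```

View pics/c1.png

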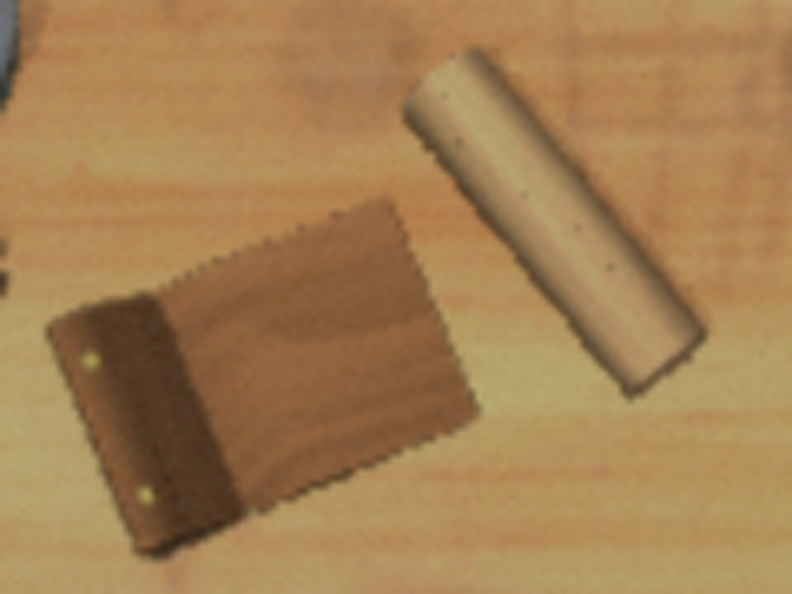

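```bash
python3 - <<'E'
from h import *
c=lambda L:(np.array(L,float)+.5)/6.6+[175,145]-.5
foot=px2w("top",c([(390,198),(478,411)]),0)
back=px2w("top",c([(47,328),(140,548)]),.048)
r=px2w("top",c([(405,105),(478,48),(706,330),(632,397)]),.025)
print(foot,back,r)
d=foot[1]-foot[0];print("foot width",np.linalg.norm(d),"back width",np.linalg.norm(back[1]-back[0]),"len",np.linalg.norm(foot.mean(0)[:2]-back.mean(0)[:2]))
xd=back.mean(0)-foot.mean(0);xd[2]=0;xd/=np.linalg.norm(xd)
e=d/np.linalg.norm(d); print("x from axis",np.degrees(np.arctan2(xd[1],xd[0])),"from foot edge",np.degrees(np.arctan2(e[1],e[0])), "back edge",np.degrees(np.arctan2(*(back[1]-back[0])[[1,0]])))
yd=np.cross([0,0,1],xd); o=(foot.mean(0)+back.mean(0)*[1,1,0])/2+xd*.036
print("rest",o,yd)
m=r.mean(0); a=(r[2]+r[3]-r[0]-r[1])/2
print("roller",m,"len",np.linalg.norm(a),"dia",np.linalg.norm(r[1]-r[0]),np.linalg.norm(r[2]-r[3]),"axis deg",np.degrees(np.arctan2(a[1],a[0])))
print("in rest",(m-o)@xd,(m-o)@yd)
E
```

```text
[[0.65110209 0.1839516  0.        ]
 [0.54442746 0.14215085 0.        ]] [[0.58531885 0.34597836 0.048     ]
 [0.47979855 0.30213207 0.048     ]] [[0.69340625 0.17455809 0.025     ]
 [0.72090578 0.13835244 0.025     ]
 [0.57997771 0.03029333 0.025     ]
 [0.54818044 0.06689476 0.025     ]]
foot width 0.11457216264070207 back width 0.11426736202763188 len 0.17370698298747747
x from axis 112.04778155271941 from foot edge -158.60213374320696 back edge -157.4359087972399
rest [0.55164807 0.27692058 0.        ] [-0.92687113 -0.37537968  0.        ]
roller [0.63561755 0.10252465 0.025     ] len 0.17917882884752967 dia 0.04546507566824028 0.048484336406203615 axis deg -142.98850498395655
in rest -0.1931629852948419 -0.012364196491651436
```

The crop confirms a pale plain cylinder (corners (405,105), (478,48), (706,330), (632,397)), 179 mm long and about 48 mm thick. The ramp foot runs from (390,198) to (478,411). In the rest's frame the roller sits at x=-193, y=-12 mm, turned about 15°. All of this agrees with the text.

Plan: fingers fully open, with the tool's y along the roller, so both fingertips push from behind.

```bash
cat >> h.py <<'E'
REST=np.array([.5516,.2769,0]); XA=np.radians(112)
def yaw0(s):
    M=R.from_rotvec(s["ee_rot"]).as_matrix(); return np.degrees(np.arctan2(M[1,0],M[0,0])),M
def go(x,y,z,yaw=None):   # offset in cm (tool axes), turn about tool z
    s=ctrl.get_state(); a,M=yaw0(s); o=M.T@(np.array([x,y,z])-s["tool_pos"])*100
    print("t",s["time_s"],"tcp",s["tool_pos"],"yaw",a,"offset",o.round(2),"rotz",None if yaw is None else -np.radians(yaw-a))
def rest2w(x,y): 
    c,s_=np.cos(XA),np.sin(XA); return REST[:2]+np.array([c*x-s_*y,s_*x+c*y])
E
python3 - <<'E'
from h import *
go(.672,.055,.15,127); go(.672,.055,.008,127)
E
```

```text
t 0.15 tcp [ 0.20399463 -0.59008866  0.23029361] yaw 19.06816336588754 offset [ 65.31 -45.67   8.12] rotz -1.8837659169898966
t 0.15 tcp [ 0.20399463 -0.59008866  0.23029361] yaw 19.06816336588754 offset [ 65.3  -45.64  22.32] rotz -1.8837659169898966
```

servo_tool --jaw 0 --series '[{"offset":[65.3,-45.7,8.1],"rot":[0,0,-1.884]},{"offset":[65.3,-45.7,8.1],"rot":[0,0,-1.884]},{"offset":[65.3,-45.7,8.1],"rot":[0,0,-1.884]},{"offset":[65.3,-45.7,8.1],"rot":[0,0,-1.884]},{"offset":[65.3,-45.7,8.1],"rot":[0,0,-1.884]},{"offset":[65.3,-45.7,8.1],"rot":[0,0,-1.884]},{"offset":[65.3,-45.7,8.1],"rot":[0,0,-1.884]},{"offset":[65.3,-45.7,8.1],"rot":[0,0,-1.884]},{"offset":[65.3,-45.7,8.1],"rot":[0,0,-1.884]},{"offset":[65.3,-45.7,8.1],"rot":[0,0,-1.884]},{"offset":[65.3,-45.7,8.1],"rot":[0,0,-1.884]},{"offset":[65.3,-45.7,8.1],"rot":[0,0,-1.884]}]'

```text
time_s: 1.65
tool_pos: [0.643, 0.0152, 0.1549]
ee_rot: [-1.401, -2.812, 0.001]
contact_force: [1.5, 0.1, 0.1]
gripper_width: 0.0857
grasp_force: 0.0
```

```bash
python3 - <<'E'
from h import *
go(.672,.055,.15,127); go(.672,.055,.008,127)
save("wrist","w1.png",s=1.2)
E
```

```text
t 1.65 tcp [0.64298514 0.01515637 0.15494619] yaw 127.03143429918222 offset [1.43 4.72 0.49] rotz 0.0005486320187867516
t 1.65 tcp [0.64298514 0.01515637 0.15494619] yaw 127.03143429918222 offset [ 1.43  4.72 14.69] rotz 0.0005486320187867516
```

View pics/w1.png

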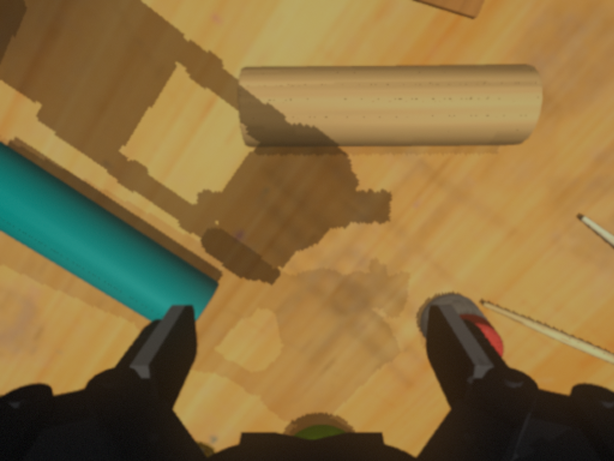

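The wrist view shows the roller from (240,68) to (541,144), parallel to the tool's y. The turquoise bar's tip is at (215,285) and the jar lid at (480,330). I'll use this to refine the roller pose and check clearance to the jar and dropper.

```bash
python3 - <<'E'
from h import *
r=px2w("wrist",np.array([(240,70),(240,144),(541,67),(541,143)])/1.2,.025)
m=r.mean(0);a=(r[2]+r[3]-r[0]-r[1])/2
ang=np.degrees(np.arctan2(a[1],a[0]));print(m,np.linalg.norm(a),np.linalg.norm(r[1]-r[0]),ang)
f=np.array([np.cos(np.radians(ang+90)),np.sin(np.radians(ang+90))])
u=np.array([f[1],-f[0]])
for n,p,z in(("jar",(448,201),.05),("drop",(529,203),.05),("turq",(502,283),.02)):
    w=px2w("top",[np.array(p)/1.5625],z)[0]; d=w[:2]-m[:2]; print(n,w,"rel fwd,along",d@f,d@u)
t=m[:2]-.055*f; print(t); go(*t,.155,ang+90)
E
```

```text
[0.64361461 0.1131887  0.025     ] 0.19597489058647433 0.046019877789998734 37.361969538722015
jar [0.78844379 0.00977629 0.05      ] rel fwd,along -0.17008335981322215 0.052357124260108044
drop [ 0.78050157 -0.15472934  0.05      ] rel fwd,along -0.2960156131838218 -0.05378547263189803
turq [ 0.62126042 -0.09871971  0.02      ] rel fwd,along -0.1548629349294972 -0.14636378645585044
[0.67699127 0.06947374]
t 1.7 tcp [0.64692828 0.02211137 0.15423706] yaw 127.19321681634487 offset [ 1.96  5.26 -0.04] rotz -0.0029452906271849257
```

```bash
python3 - <<'E'
from h import *
go(.674,.056,.15,127.2); 
E
```

```text
t 1.7 tcp [0.64692828 0.02211137 0.15423706] yaw 127.19321681634487 offset [1.06 4.2  0.46] rotz -0.00011838888854949327
```

servo_tool --series '[{"offset":[1.1,4.2,0.4],"rot":[0,0,0]},{"offset":[1.1,4.2,0.4],"rot":[0,0,0]},{"offset":[1.1,4.2,3],"rot":[0,0,0]},{"offset":[1.1,4.2,6],"rot":[0,0,0]},{"offset":[1.1,4.2,9],"rot":[0,0,0]},{"offset":[1.1,4.2,9],"rot":[0,0,0]},{"offset":[1.1,4.2,9],"rot":[0,0,0]},{"offset":[1.1,4.2,9],"rot":[0,0,0]}]'

```text
time_s: 2.7
tool_pos: [0.6706, 0.0471, 0.0676]
ee_rot: [1.4, 2.809, 0.002]
contact_force: [0.5, -0.5, 0.9]
gripper_width: 0.0855
grasp_force: 0.0
```

```bash
python3 - <<'E'
from h import *
go(.674,.056,.008,127.2); 
E
```

```text
t 2.7 tcp [0.67056784 0.047123   0.06756537] yaw 126.99804102592618 offset [0.52 0.79 5.96] rotz -0.0035248490515379957
```

servo_tool --series '[{"offset":[0.5,0.8,2],"rot":[0,0,0]},{"offset":[0.5,0.8,4],"rot":[0,0,0]},{"offset":[0.5,0.8,5.9],"rot":[0,0,0]},{"offset":[0.5,0.8,5.9],"rot":[0,0,0]},{"offset":[0.5,0.8,5.9],"rot":[0,0,0]},{"offset":[0.5,0.8,5.9],"rot":[0,0,0]}]'

```text
time_s: 3.45
tool_pos: [0.6734, 0.0562, 0.0073]
ee_rot: [1.401, 2.81, 0.001]
contact_force: [-0.1, 0.6, 0.1]
gripper_width: 0.0854
grasp_force: 0.0
```

```bash
python3 - <<'E'
from h import *
go(.674,.056,.008,127.2); print(ctrl.get_state()["contact_force"])
save("side","s1.png",(190,150,310,240),6.6)
E
```

```text
t 3.45 tcp [0.6733807  0.0561661  0.00732608] yaw 127.00911376553164 offset [-0.05  0.04 -0.07] rotz -0.003331593288206866
[-0.0773479   0.59469351  0.09129011]
```

View pics/s1.png

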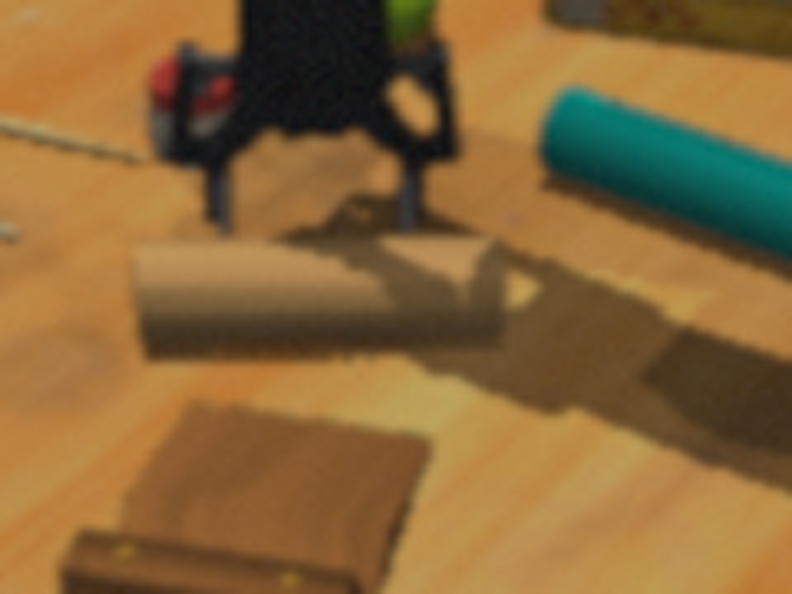

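The side view shows both fingertips (about (220,220) and (410,220)) low behind the roller and clear of everything else. Now the push: close the gap, then roll forward while turning -15°.

servo_tool --series '[{"offset":[1.0,0,0],"rot":[0,0,0]},{"offset":[1.8,0,0],"rot":[0,0,0]},{"offset":[2.3,0,0],"rot":[0,0,0]},{"offset":[2.9,0,0],"rot":[0,0,0.03]},{"offset":[3.5,0,0],"rot":[0,0,0.06]},{"offset":[4.1,-0.1,0],"rot":[0,0,0.09]},{"offset":[4.7,-0.1,0],"rot":[0,0,0.12]},{"offset":[5.3,-0.1,0],"rot":[0,0,0.15]},{"offset":[5.9,-0.2,0],"rot":[0,0,0.18]},{"offset":[6.5,-0.2,0],"rot":[0,0,0.21]},{"offset":[7.0,-0.3,0],"rot":[0,0,0.24]},{"offset":[7.4,-0.3,0],"rot":[0,0,0.26]}]'

```text
time_s: 5.0
tool_pos: [0.6254, 0.1135, 0.0066]
ee_rot: [1.755, 2.605, -0.0]
contact_force: [0.7, -0.3, 0.3]
gripper_width: 0.0856
grasp_force: 0.4
```

```bash
python3 - <<'E'
from h import *
go(*rest2w(-.178,-.008),.008,112)
save("top","t2.png",(175,145,295,235),6.6)
E
```

```text
t 5.0 tcp [0.62537157 0.11354163 0.00656411] yaw 112.05709179119496 offset [ 0.11  0.08 -0.14] rotz 0.0009964397322132217
```

View pics/t2.png

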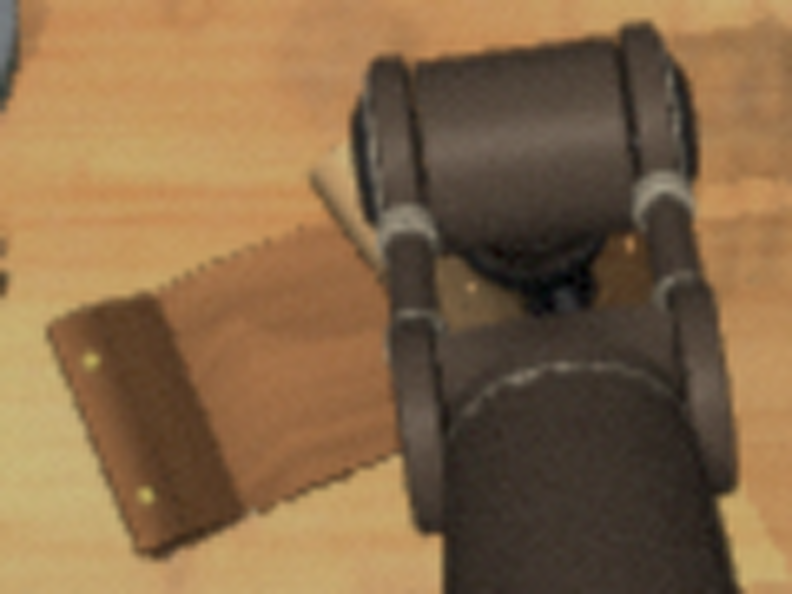

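The top view is mostly hidden by the arm. The roller's far end at (313,175) shows it already overlapping the ramp's far corner and still turned. I'll check from the side and wrist.

```bash
python3 - <<'E'
from h import *
a=save("side","s2.png",(190,150,310,240),4); b=save("wrist","w2.png")
a=cv2.resize(a,(480,360),interpolation=cv2.INTER_CUBIC)
b=cv2.resize(b,(320,240)); o=np.zeros((360,800,3),np.uint8); o[:,:480]=a;o[:240,480:]=b; cv2.imwrite("pics/m2.png",o)
E
```

```text
(no output)
```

View pics/m2.png

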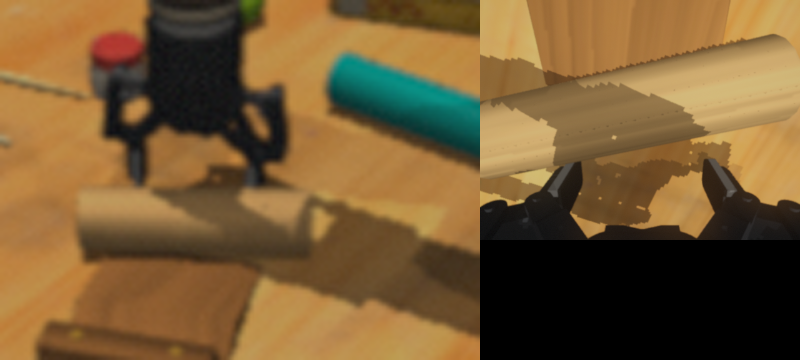

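The side and wrist views show the roller still turned about 15°. Only the left (+y) finger touches it, and the far end is at the ramp foot. It rolled straight instead of pivoting. Next I'll shift the tool 33 mm towards +y so the left finger pushes near the trailing end while the ramp holds the other end back. The tool itself is square to the rest.

servo_tool --series '[{"offset":[-1.5,0,0],"rot":[0,0,0]},{"offset":[-1.5,-1.6,0],"rot":[0,0,0]},{"offset":[-1.2,-3.3,0],"rot":[0,0,0]},{"offset":[-0.6,-3.3,0],"rot":[0,0,0]},{"offset":[0,-3.3,0],"rot":[0,0,0]},{"offset":[0.5,-3.3,0],"rot":[0,0,0]},{"offset":[1.0,-3.3,0],"rot":[0,0,0]},{"offset":[1.5,-3.3,0],"rot":[0,0,0]},{"offset":[2.0,-3.3,0],"rot":[0,0,0]},{"offset":[2.4,-3.3,0],"rot":[0,0,0]},{"offset":[2.8,-3.3,0],"rot":[0,0,0]},{"offset":[2.8,-3.3,0],"rot":[0,0,0]}]'

```text
time_s: 6.65
tool_pos: [0.5845, 0.1274, 0.0065]
ee_rot: [1.754, 2.606, 0.001]
contact_force: [0.2, -1.3, 0.1]
gripper_width: 0.0854
grasp_force: 0.3
```

```bash
cat >> h.py <<'E'
def duo(f):
    a=save("side","x.png",(190,150,310,240),4); b=save("wrist","y.png")
    o=np.zeros((384,800,3),np.uint8); o[:300,:400]=cv2.resize(a,(400,300),interpolation=cv2.INTER_CUBIC);o[:300,400:]=cv2.resize(b,(400,300)); cv2.imwrite("pics/"+f,o[:300])
E
python3 - <<'E'
from h import *
go(*rest2w(-.150,.025),.008,112); duo("m3.png")
E
```

```text
t 6.65 tcp [0.58446532 0.12743829 0.00654235] yaw 112.11059250240044 offset [ 0.09  0.05 -0.15] rotz 0.0019302032949073474
```

View pics/m3.png

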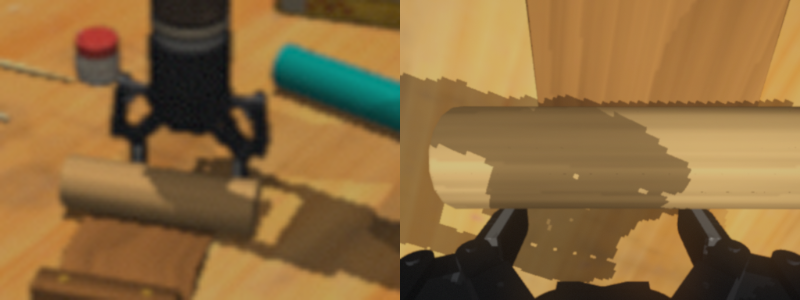

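The views show the roller square now, with both fingertips touching it just at the ramp foot. Its left end is at wrist column 430. Now push it up the ramp, raising the hand with the slope.

servo_tool --series '[{"offset":[0.7,0,-0.12],"rot":[0,0,0]},{"offset":[1.4,0,-0.25],"rot":[0,0,0]},{"offset":[2.1,0,-0.38],"rot":[0,0,0]},{"offset":[2.8,0,-0.5],"rot":[0,0,0]},{"offset":[3.5,0,-0.62],"rot":[0,0,0]},{"offset":[4.2,0,-0.75],"rot":[0,0,0]},{"offset":[4.9,0,-0.88],"rot":[0,0,0]},{"offset":[5.6,0,-1.0],"rot":[0,0,0]},{"offset":[6.2,0,-1.15],"rot":[0,0,0]},{"offset":[6.8,0,-1.3],"rot":[0,0,0]},{"offset":[7.2,0,-1.45],"rot":[0,0,0]},{"offset":[7.2,0,-1.5],"rot":[0,0,0]}]'

```text
time_s: 8.25
tool_pos: [0.5566, 0.1943, 0.0213]
ee_rot: [-1.753, -2.606, 0.0]
contact_force: [0.8, 0.1, -0.2]
gripper_width: 0.0855
grasp_force: 0.1
```

```bash
python3 - <<'E'
from h import *
go(*rest2w(-.062,.025),.022,112); duo("m4.png")
E
```

```text
t 8.25 tcp [0.55664061 0.19425347 0.0212936 ] yaw 112.13684386635016 offset [ 1.65  0.13 -0.07] rotz 0.0023883760289694043
```

View pics/m4.png

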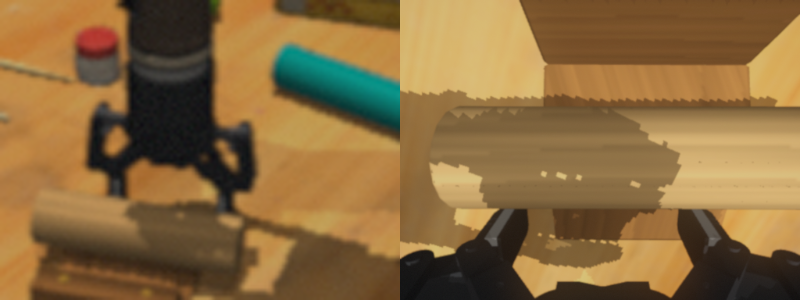

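The roller is square on the upper ramp, with the groove's near face visible beyond it at columns 545–750. Now push over the lip.

servo_tool --series '[{"offset":[0.5,0,-0.1],"rot":[0,0,0]},{"offset":[1.0,0,-0.15],"rot":[0,0,0]},{"offset":[1.4,0,-0.2],"rot":[0,0,0]},{"offset":[1.8,0,-0.2],"rot":[0,0,0]},{"offset":[2.2,0,-0.2],"rot":[0,0,0]},{"offset":[2.5,0,-0.2],"rot":[0,0,0]},{"offset":[2.8,0,-0.2],"rot":[0,0,0]},{"offset":[2.8,0,-0.2],"rot":[0,0,0]},{"offset":[1.5,0,-0.2],"rot":[0,0,0]},{"offset":[0,0,-0.2],"rot":[0,0,0]},{"offset":[-2,0,-0.5],"rot":[0,0,0]},{"offset":[-3,0,-3],"rot":[0,0,0]}]'

```text
time_s: 9.85
tool_pos: [0.5675, 0.1632, 0.05]
ee_rot: [-1.755, -2.602, 0.005]
contact_force: [0.8, -0.5, -0.1]
gripper_width: 0.0855
grasp_force: 0.0
```

servo_tool --series '[{"offset":[-4,0,-4],"rot":[0,0,0]},{"offset":[-8,2,-7],"rot":[0,0,0]},{"offset":[-8,2,-7],"rot":[0,0,0]},{"offset":[-8,2,-7],"rot":[0,0,0]},{"offset":[-8,2,-7],"rot":[0,0,0]}]'

```text
time_s: 10.48
tool_pos: [0.6152, 0.0994, 0.1197]
ee_rot: [-1.752, -2.604, 0.004]
contact_force: [0.4, 0.3, 1.3]
gripper_width: 0.0854
grasp_force: 0.0
```

```bash
python3 - <<'E'
from h import *
go(*rest2w(-.062,.025),.022,112); save("side","x.png"); save("wrist","w5.png",s=1.2)
E
```

```text
t 10.475 tcp [0.6152139  0.09939337 0.11972861] yaw 112.13443870504295 offset [12.63 -1.68  9.8 ] rotz 0.0023463980451170377
```

View pics/w5.png

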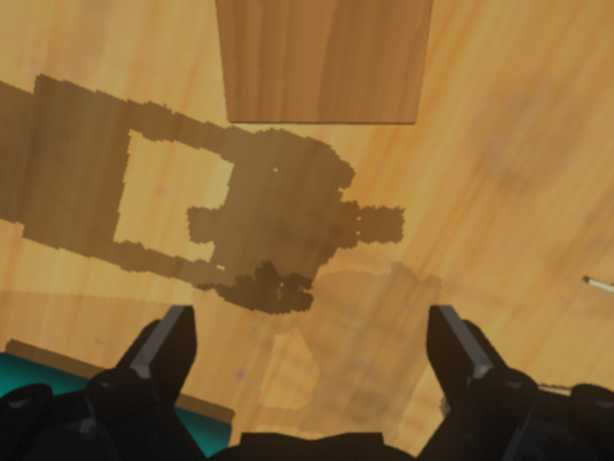

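The wrist view shows only the ramp foot, from (230,123) to (415,123). The picture budget is now spent, so I'll check the rest numerically: move the arm clear, then difference the top view against the initial picture.

servo_tool --series '[{"offset":[-6,-3,-8],"rot":[0,0,0]},{"offset":[-12,-6,-12],"rot":[0,0,0]},{"offset":[-18,-9,-12],"rot":[0,0,0]},{"offset":[-18,-9,-12],"rot":[0,0,0]},{"offset":[-18,-9,-12],"rot":[0,0,0]},{"offset":[-18,-9,-12],"rot":[0,0,0]},{"offset":[-18,-9,-12],"rot":[0,0,0]}]'

```text
time_s: 11.45
tool_pos: [0.601, -0.0995, 0.2402]
ee_rot: [-1.75, -2.606, 0.001]
contact_force: [0.7, -0.1, 0.4]
gripper_width: 0.0852
grasp_force: 0.0
```

```bash
python3 - <<'E'
from h import *
import math
print(ctrl.get_state()["tool_pos"])
i=viewer.camera_info("wrist"); a=np.radians(112.137)
T=np.eye(4);T[:3,:3]=[[np.cos(a),np.sin(a),0],[np.sin(a),-np.cos(a),0],[0,0,-1]];T[:3,3]=[.55664,.19425,.0213];T=T@np.array(i["mount"])
p=cv2.undistortPoints(np.array([[[30*1.28,160*1.28]],[[145*1.28,65*1.28]],[[350*1.28,65*1.28]]]),K(i),np.array(i["D"]))[:,0]
d=np.c_[p,np.ones(3)]@T[:3,:3].T;o=T[:3,3]
c=lambda w:(lambda q:(q@[np.cos(XA),np.sin(XA)],q@[-np.sin(XA),np.cos(XA)]))(w[:2]-REST[:2])
for z in(.044,.055,.065):print("left end",z,c(o+d[0]*(z-o[2])/d[0,2]))
for k in(1,2):print("groove bottom corners",c(o+d[k]*(.003-o[2])/d[k,2]))
# top: rectified patch in rest frame at z=.0353, difference against the initial crop
cur=viewer.camera("top")[:,:,::-1]; cv2.imwrite("pics/topnow.png",cur)
ini=cv2.resize(cv2.imread("pics/top0.png"),(512,384),interpolation=cv2.INTER_AREA)
ys=np.arange(-.13,.131,.002); xs=np.arange(-.06,.061,.004)
g=np.array([[[*rest2w(x,y),.0353] for y in ys] for x in xs]); uv=w2px("top",g.reshape(-1,3)).reshape(len(xs),len(ys),2).astype(np.float32)
A=cv2.remap(cur,uv[...,0],uv[...,1],1).astype(int);B=cv2.remap(ini,uv[...,0],uv[...,1],1).astype(int)
D=np.abs(A-B).sum(2)
print("y mm",ys[0]*1000,"step 4; rows x")
for k,x in enumerate(xs): print(int(round(x*1000)),''.join('#' if v>60 else '+' if v>35 else '.' for v in D[k]))
E
```

```text
[ 0.60101807 -0.09950235  0.24018218]
left end 0.044 (np.float64(-0.04391909027558505), np.float64(0.11119808009128894))
left end 0.055 (np.float64(-0.0398309747801674), np.float64(0.10345854786983424))
left end 0.065 (np.float64(-0.036114506147969565), np.float64(0.09642260948669361))
groove bottom corners (np.float64(0.000599965084516129), np.float64(0.060448026849889806))
groove bottom corners (np.float64(0.0005310718289882328), np.float64(-0.06010660617443304))
y mm -130.0 step 4; rows x
-60 +++++++++++++++++++++++++++++++++++++..+++.++.+...++++++.......++.++++.++++.....++..+++.....++...++++++++++++++++++++++++++++++++++
-56 ++++++++++++++++++++++++++++++++++++++++++++.........+......+++...++++........+.++...........+....+++++++++++++++++.+++++++++++++++
-52 +++++++++++++++++++++++++++++++++++++++++++++++++....+.....+....++.......++.++...........++.......+++++++++++++++++++++++++++++++++
-48 ++++++++++++++++++++++++...+.......+++++++.....................+...............+...........++............+++..+++++++++++++++++++++
-44 ++++++++++++++++++++++++..................+............
[... 2891 characters left out ...]
++++++++++++++++++.++++++
44 +++++++++++++++++++++++++++++++++++....++++.........+..........++.....+..................+...+....+++++++++++++++++++++++++++++++++
48 ++++++++++++++++++++++++++++++++++...+++++...+.+++.......+++....+++++..++....+++++.....++...++....+++++++++++++++++++++++++++++++++
52 ++++++++++++++++++++++++++++++++++++..................++.......+....................+.......+..++++++++++++++++++++++++++++++++++++
56 +++++++++++..+++++++++++++++++++++++#+++#+++++++##++##+++#++###++++++###++#+++#++++#++##++##+.+++++++++++++++++++++++++++++++++++++
60 +++++++++.++++..+++++++++++++++++++++++++++++++++++++++++++++++++++++++++++++++++++++++++++++++++++++++++++++++++++++++++++++++++++
```

Measured in the rest's frame, the roller spans y = -84 to +101 mm, so it is about +8 mm off centre. It spans x = -36 to +17 mm, so its middle is at about -10, the seat. Its edges run parallel to the groove. That is well within tolerance and the hand is clear, so I'm handing in.

```bash
python3 - <<'E'
from station import ctrl
print(ctrl.finish_job())
E
```

```text
the job is handed in; nothing more can be done
None
```

The roller was rolled up the ramp and over the lip; the last top-camera check shows it seated square in the V-groove, about 8 mm off centre, with the hand clear. The job is handed in, but no verdict was returned.

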